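# Load the breakfast spoon into the dishwasher basket

### The job

Take the red-handled spoon out of the cream mug and load it into the grey cutlery basket for the dishwasher, the way the rest of the set stands there: handle down through any free slot of the lid, right down to the bottom, bowl on top where the water reaches it. Leave the mug, the basket and everything else standing where they are.

Things in the scene. Friction and masses are not known exactly. Their poses are not given: they have to be found in the camera images.
- spoon_mid (a point): Centre of the spoon to be loaded (185 mm long, 30 to 60 g; straight red plastic handle, steel neck and oval bowl), on the handle's centre line, 92.5 mm from the handle end. x: along the spoon to the bowl; y: across its width; z: out of its hollow side. Laid on the worktop it rests flat on its underside, z up, this point 4.5 mm high. It starts bowl down in the mug, its flat underside leaning on the rim.
- handle_end (a point): Middle of the end face of the spoon's handle; axes as spoon_mid. The handle is 120 mm long, 14 mm wide (y), 9 mm thick (z), the same all along, with slightly rounded edges. At the start it leans about 25 degrees from upright, roughly to the robot's left (within 35 degrees), and some 70 mm of it stand out above the mug's rim.
- bowl_tip (a point): Tip of the spoon's bowl, in line with the handle's centre line, 185 mm from handle_end; axes as spoon_mid. The bowl is 56 mm long, 33 mm wide and 10 mm deep (its back level with the handle's underside); a 7 mm thick neck, 9 mm long, joins it to the handle.
- mug_rim (a point): Centre of the mouth of the cream mug, 100 mm above the worktop, z up. The mug is loose, 78 mm across, 101 mm tall, 0.28 kg; its handle reaches 77 mm from this point along -y of this frame.
- basket: Loose grey plastic cutlery basket, 92 (x) by 150 (y) by 100 mm tall, 0.6 to 1 kg, a lug at each y end to y = 90 mm. Origin: centre of its underside, z up. Lid 5 mm thick, top at z = 100 mm, 2 x 4 slots; under each slot a cell 40 x 33 mm, floor at z = 4 mm. A spoon and two forks of the set fill the slots (x, y) = (-20, -51), (20, -51), (20, -17) mm and reach z = 200 mm.
- slot_a (a point): Centre of a free slot, in the plane of the lid's upper face: front row of the basket, basket x = -20, y = -17 mm. Axes as the basket's: the slot is 22 mm long in x, 14 mm wide in y. The front of the microwave behind the basket is at world x = 0.59, from y = 0.06 to -0.42, up to z = 0.27: mind the hand there.
- slot_b (a point): Centre of a free slot, in the plane of the lid's upper face: front row of the basket, basket x = -20, y = +17 mm. Axes as the basket's: the slot is 22 mm long in x, 14 mm wide in y. The front of the microwave behind the basket is at world x = 0.59, from y = 0.06 to -0.42, up to z = 0.27: mind the hand there.
- slot_c (a point): Centre of a free slot, in the plane of the lid's upper face: back row of the basket, basket x = +20, y = +17 mm. Axes as the basket's: the slot is 22 mm long in x, 14 mm wide in y. The front of the microwave behind the basket is at world x = 0.59, from y = 0.06 to -0.42, up to z = 0.27: mind the hand there.
- slot_d (a point): Centre of a free slot, in the plane of the lid's upper face: front row of the basket, basket x = -20, y = +51 mm. Axes as the basket's: the slot is 22 mm long in x, 14 mm wide in y. The front of the microwave behind the basket is at world x = 0.59, from y = 0.06 to -0.42, up to z = 0.27: mind the hand there.
- slot_e (a point): Centre of a free slot, in the plane of the lid's upper face: back row of the basket, basket x = +20, y = +51 mm. Axes as the basket's: the slot is 22 mm long in x, 14 mm wide in y. The front of the microwave behind the basket is at world x = 0.59, from y = 0.06 to -0.42, up to z = 0.27: mind the hand there.
- jam_jar: Bystander: jam jar with a dark lid, 73 mm across, 82 mm tall, loose, to the left. Origin: centre of its underside.
- spread_tub: Bystander: low tub with a green lid, 96 x 137 x 53 mm, loose, to the left. Origin: centre of its underside.
- striped_mug: Bystander: mug with red stripes, 95 mm tall, loose, to the right. Origin: centre of its underside, handle included.
- egg_timer: Bystander: red and white egg timer, 66 mm across, 62 mm tall, loose, to the right. Origin: centre of its underside.

How it is judged:
At the end, for the whole second after the job is handed in: The spoon stands in the basket handle down and bowl up: the handle end inside the basket within 12 mm of its floor, the spoon within 17 degrees of upright, let go. Mug and basket stand upright within 50 mm of where they were (z of handle_end in the frame of basket below 0.016 m and x of handle_end in the frame of basket between -0.043 and 0.043 m and y of handle_end in the frame of basket between -0.072 and 0.072 m and angle between spoon_mid's own x axis and vertical below 0.3 rad and angle between mug_rim's own z axis and vertical below 0.1 rad and angle between basket's own z axis and vertical below 0.05 rad and distance of each of mug_rim, basket from where it was at the start of the episode below 0.05 m); the robot touches nothing.
It fails at once if the mug is knocked over (angle between mug_rim's own z axis and vertical above 0.7 rad).
It fails at once if a bystander is pushed more than 40 mm or knocked over (distance of any of jam_jar, spread_tub, striped_mug, egg_timer from where it was at the start of the episode above 0.04 m or angle between any of jam_jar, spread_tub, striped_mug, egg_timer's own z axis and vertical above 0.5 rad).
It also fails if it takes over 61 s, if anything falls off the work surface, if the arm or the gripper's body presses on something with over 40 N, if the wrist force passes 120 N, or if a joint passes its speed limit or range.

### The arm

A 7-joint arm with a two-finger parallel gripper is mounted at the origin on a cart in front of the work surface, level with it; the furniture and walls round the work are solid. World frame = base frame: x ahead of the robot, y to its left, z up, the work surface at z = 0. Lengths are in m, angles in rad, forces in N, time in s.
With the tool pointing down it reaches from about 0.425 to 0.875 m from the base axis. Payload 4.7 kg.
Tool frame: the origin (TCP) lies midway between the tips of the shut fingers; the grasp point (between the pads) lies 19 mm behind it (ctrl.grip_point_offset is the distance from the TCP to the grasp point, in m); z points along the fingers, y is the line along which they close (so a half turn about z gives the same grasp; the last joint's range is limited). The gripper opens to 87 mm and grips with 3 to 60 N. Pads are 19 mm wide; open, the fingers measure 117 mm over their backs; the gripper's body (75 mm by 190 mm) begins 51 mm behind the grasp point.
Start: joints at [-1.192, 0.321, -0.07, 1.45, 0.023, 1.371, -0.057], TCP at [0.232, 0.607, 0.223] pointing down, gripper open.
Joint ranges: [-2.86, 2.86], [-0.3, 2.09], [-1.38, 1.24], [0.06, 2.45], [-1.56, 4.7], [0.09, 2.05], [-2.69, 2.69]. Speed limits (rad/s): [2.57, 2.57, 3.14, 3.14, 3.14, 3.14, 3.14].

### API

Orientations are given as a rotation vector (axis times angle).
In Python, from bench import ctrl gives the robot as it stands. The module is installed in compiled form; this text tells all that it offers.
- The arm moves only by the shell command python3 -m handwheel 'ROWS' [OPENING] [FORCE]. ROWS is JSON, a list of rows, each an object of numbers: "x", "y", "z": the shift along the tool's x, y, z in m; "wx", "wy", "wz": the turn, a rotation vector about the tool's x, y, z in degrees. A call has 1 to 10 rows; each row is the pose to reach, as a shift and turn from the pose commanded when the call began, along the tool's axes at that moment; what a row does not reach only later rows make up. A row lasts 1/12 s, in which the tool goes at most 41.7 mm and 7.16 degrees, less where a joint would pass 70% of its speed; a pose out of reach is approached as far as the arm can. A call with a gripper value outside its range is refused whole. OPENING is the finger opening in m, from 0 to 0.087, set as the call begins (- or left out, the last holds). The fingers move at their own pace and stop on an object; FORCE is the grip in N (left out, the last holds). Time passes only in rows, so rows that repeat a pose let the fingers close. It gives the time, the measured TCP pose, the force, the opening and the grip force at its end, in the units of the state.
- ctrl.get_state(): the state, without advancing time (a new reading comes with each control period).
- ctrl.get_image(name): name is "scene" or "side" or "wrist"; returns a dict with "image" (384x512x3 uint8, red, green, blue), "K" (3x3 intrinsics, pixels), "k1" (the pictures are not rectified: a ray, as slopes to the right and down, at radius r is drawn at 1 + k1 r^2 times it, then the intrinsics apply), "world_to_cam" (4x4, takes a point from world to camera coordinates); the wrist camera has in their place "hand_eye" (4x4, takes a point from camera to tool coordinates, whose origin is the TCP and whose axes are the flange's). Camera axes: x right, y down, z forward; pixel columns grow to the right and rows downward; lengths in m; the calibration is good to about 2 mm. A picture is of the moment at which its call begins: read the wrist's pose just before it. There is no depth.
- ctrl.close_job(): hands the job in; it is judged then, once.
The state is a dict: "time": time; "joint_positions": joint angles; "qd": joint speeds; "joint_torque": joint torques, N m; "position": TCP position; "tool_rot": TCP orientation; "ft_force": force on the tool from outside, world axes, zero at the start; "torque": the same for the moment, N m; "grip_width": opening from 0.0 (shut) to 1.0 (fully open); "grip_force": force on a finger pad.
Only numpy, scipy, OpenCV 4.12 (cv2) and the standard library are available. Lean on these libraries where they do the work, as an engineer would, in place of code of your own. Each camera call takes 0.05 s, during which the arm holds its last target. There are 200 camera calls.

## Working session

There is one attempt and no reset: what is moved stays moved. The work goes in short steps, Python scripts to look and compute and a shell command to move; the robot and the scene stay as the last step left them, time stands still between calls to the robot, and variables do not carry over. Pictures are saved under pics/ and viewed, at most 13 in all, crops included, and the job is handed in when it is done.

```bash
mkdir -p pics; cat > h.py <<'E'
import numpy as np, cv2
from bench import ctrl
from scipy.spatial.transform import Rotation as R
def grab(n):
    s=ctrl.get_state(); d=ctrl.get_image(n)
    if n=="wrist":
        T=np.eye(4);T[:3,:3]=R.from_rotvec(s["tool_rot"]).as_matrix();T[:3,3]=s["position"]
        C=T@np.array(d["hand_eye"])
    else: C=np.linalg.inv(np.array(d["world_to_cam"]))
    d["C"]=C; return d
def save(d,f): cv2.imwrite("pics/"+f,cv2.cvtColor(d["image"],cv2.COLOR_RGB2BGR))
def ray(d,u,v):
    k=float(d["k1"]); K=np.array(d["K"])
    p=cv2.undistortPoints(np.array([[[u,v]]],float),K,np.array([k,0,0,0.])).ravel()
    r=d["C"][:3,:3]@np.array([p[0],p[1],1]); return d["C"][:3,3],r/np.linalg.norm(r)
def onz(d,u,v,z):
    o,r=ray(d,u,v); return o+r*(z-o[2])/r[2]
def proj(d,P):
    W=np.linalg.inv(d["C"]); p=W[:3,:3]@np.asarray(P,float)+W[:3,3]
    x,y=p[:2]/p[2]; f=1+float(d["k1"])*(x*x+y*y); K=np.array(d["K"])
    return np.array([K[0,0]*x*f+K[0,2],K[1,1]*y*f+K[1,2]])
def tri(*prs):
    A=np.zeros((3,3));b=np.zeros(3)
    for o,r in prs:
        M=np.eye(3)-np.outer(r,r);A+=M;b+=M@o
    X=np.linalg.solve(A,b)
    return X,[round(1000*np.linalg.norm((np.eye(3)-np.outer(r,r))@(X-o)),1) for o,r in prs]
E
python3 - <<'E'
from h import *
np.set_printoptions(precision=3,suppress=True)
ims=[]
for n in("scene","side","wrist"):
    d=grab(n);save(d,n+"0.png");print(n,d["K"],d["k1"],d["C"])
print(ctrl.get_state())
E
```

```text
scene [[486.94    0.    252.645]
 [  0.    486.94  193.65 ]
 [  0.      0.      1.   ]] -0.1248730982746698 [[ 0.983  0.163 -0.091  0.692]
 [ 0.186 -0.84   0.51  -0.848]
 [ 0.007 -0.518 -0.855  1.577]
 [ 0.     0.     0.     1.   ]]
side [[403.673   0.    257.51 ]
 [  0.    403.673 189.958]
 [  0.      0.      1.   ]] 0.02554735060358731 [[ 0.864 -0.249  0.437 -0.203]
 [-0.503 -0.433  0.748 -1.21 ]
 [ 0.003 -0.866 -0.499  0.958]
 [ 0.     0.     0.     1.   ]]
wrist [[277.298   0.    254.818]
 [  0.    277.298 191.408]
 [  0.      0.      1.   ]] -0.050449011995515866 [[ 0.357  0.892  0.276  0.154]
 [ 0.934 -0.34  -0.108  0.637]
 [-0.002  0.297 -0.955  0.383]
 [ 0.     0.     0.     1.   ]]
{'time': 0.15, 'joint_positions': array([-1.192,  0.322, -0.07 ,  1.451,  0.023,  1.371, -0.057]), 'qd': array([-0.   , -0.002,  0.001, -0.004,  0.   ,  0.001,  0.001]), 'joint_torque': array([ -0.   , -49.179,  -0.405, -31.288,  -0.064,   0.04 ,   0.   ]), 'position': array([0.232, 0.607, 0.222]), 'tool_rot': array([-0.57 , -3.089,  0.002]), 'ft_force': array([ 0.344,  0.647, -0.621]), 'torque': array([ 0.016, -0.01 , -0.014]), 'grip_force': 0.0, 'grip_width': 0.9998136718101716}
```

View pics/scene0.png

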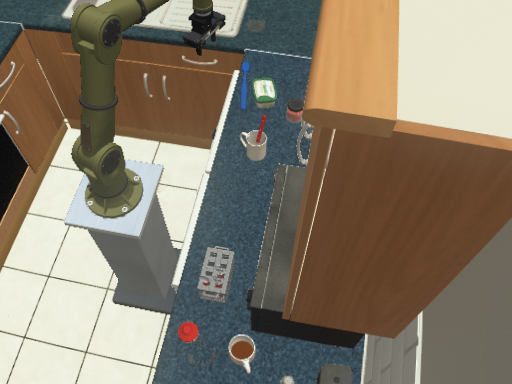

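View pics/side0.png

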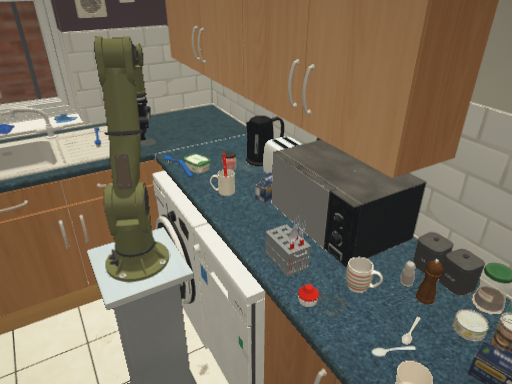

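Scene view: the red handle runs about (259,140) to (264,116), with the cream mug at (256,147) and the basket near (216,273). Side view: the mug is at (227,182) and the basket at (288,248). Next I'll enlarge both.

```bash
python3 - <<'E'
import cv2,numpy as np
a=cv2.imread("pics/scene0.png");b=cv2.imread("pics/side0.png")
c=lambda i,x,y,w,h:cv2.resize(i[y:y+h,x:x+w],(400,300),interpolation=cv2.INTER_CUBIC)
o=np.vstack([np.hstack([c(a,220,105,80,60),c(a,175,240,80,60)]),np.hstack([c(b,190,145,80,60),c(b,250,215,80,60)])])
cv2.imwrite("pics/m1.png",o)
E
```

```text
(no output)
```

View pics/m1.png

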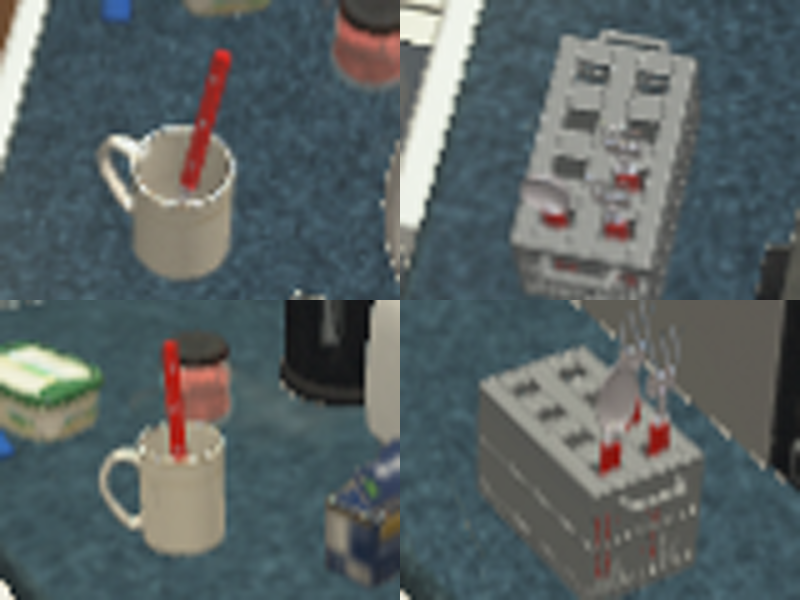

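The montage (5x) shows the handle end at scene (264.6,116) and side (224,154), and the rim centre at scene (257,138) and side (226.6,172.6). The lid corners in the scene view are roughly (207,247.6), (234.4,251.6), (197.4,288.6) and (224,294.4). Next I'll compute positions.

```bash
python3 - <<'E'
from h import *
np.set_printoptions(precision=4,suppress=True)
a=grab("scene");b=grab("side")
he=tri(ray(a,264.6,116.3),ray(b,224,154.3));print("end",he)
lo=tri(ray(a,257.6,142.2),ray(b,226,176));print("low",lo)
print("rim",tri(ray(a,256.8,138),ray(b,226.6,172.6)),onz(a,256.8,138,.1),onz(b,226.6,172.6,.1))
for n,d,pts in(("scene",a,[(207,247.6),(234.4,251.6),(224,294.4),(197.4,288.6)]),("side",b,[(346-250+250,0)][:0])):
    for p in pts: print(n,onz(d,*p,.1))
# side: lid corners crop->px
for p in[(480-400,385-300),(585-400,348-300),(702-400,460-300),(598-400,500-300)]:
    print("side",onz(b,250+p[0]/5,215+p[1]/5,.1))
# slots scene crop
for n,p in dict(d=(592,72),e=(654,82),b=(581,119),c=(643,130),a=(570,166)).items():
    print(n,onz(a,175+(p[0]-400)/5,240+p[1]/5,.1))
for n,p in dict(d=(526,389),e=(573,367),b=(551,413),a=(580,440)).items():
    print(n,onz(b,250+(p[0]-400)/5,215+(p[1]-300)/5,.1))
# mug handle
print("mughandle",onz(a,220+105/5,105+150/5,.08))
s=ctrl.get_state();T=R.from_rotvec(s["tool_rot"]).as_matrix();print(T)
E
```

```text
end (array([0.5219, 0.3368, 0.167 ]), [np.float64(1.4), np.float64(1.4)])
low (array([0.5047, 0.2802, 0.0813]), [np.float64(5.7), np.float64(5.7)])
rim (array([0.5038, 0.2789, 0.1026]), [np.float64(1.2), np.float64(1.2)]) [0.5043 0.2797 0.1   ] [0.5058 0.2852 0.1   ]
scene [ 0.4248 -0.2025  0.1   ]
scene [ 0.5173 -0.1993  0.1   ]
scene [ 0.5153 -0.351   0.1   ]
scene [ 0.4279 -0.3484  0.1   ]
side [ 0.4223 -0.2015  0.1   ]
side [ 0.5139 -0.2006  0.1   ]
side [ 0.5087 -0.3516  0.1   ]
side [ 0.423  -0.3516  0.1   ]
d [ 0.4513 -0.2225  0.1   ]
e [ 0.493  -0.2217  0.1   ]
b [ 0.4517 -0.2566  0.1   ]
c [ 0.4932 -0.2564  0.1   ]
a [ 0.4522 -0.29    0.1   ]
d [ 0.4484 -0.2222  0.1   ]
e [ 0.4928 -0.2164  0.1   ]
b [ 0.4484 -0.2553  0.1   ]
a [ 0.4488 -0.2914  0.1   ]
mughandle [0.4388 0.2977 0.08  ]
[[-0.9342  0.3568 -0.0002]
 [ 0.3568  0.9342 -0.0009]
 [-0.0001 -0.0009 -1.    ]]
```

```bash
python3 -m handwheel '[{"x":-0.2,"y":-0.2,"z":-0.13,"wx":-28,"wy":10.7},{"x":-0.2,"y":-0.2,"z":-0.13,"wx":-28,"wy":10.7},{"x":-0.2,"y":-0.2,"z":-0.13,"wx":-28,"wy":10.7},{"x":-0.2,"y":-0.2,"z":-0.13,"wx":-28,"wy":10.7},{"x":-0.2,"y":-0.2,"z":-0.13,"wx":-28,"wy":10.7},{"x":-0.2,"y":-0.2,"z":-0.13,"wx":-28,"wy":10.7},{"x":-0.2,"y":-0.2,"z":-0.13,"wx":-28,"wy":10.7},{"x":-0.2,"y":-0.2,"z":-0.13,"wx":-28,"wy":10.7},{"x":-0.2,"y":-0.2,"z":-0.13,"wx":-28,"wy":10.7},{"x":-0.2,"y":-0.2,"z":-0.13,"wx":-28,"wy":10.7}]'
cat > st.py <<'E'
from h import *
import json
s=ctrl.get_state()
with open("log.jsonl","a") as f: f.write(json.dumps({k:np.array(s[k]).tolist() for k in("time","joint_positions","position","tool_rot")})+"\n")
np.set_printoptions(precision=3,suppress=True)
print(s["joint_positions"],s["position"]);print(R.from_rotvec(s["tool_rot"]).as_matrix())
E
python3 st.py
```

```text
[-1.192  0.321 -0.07   1.451  0.023  1.371 -0.057] [0.232 0.607 0.222]
[[-0.934  0.357 -0.   ]
 [ 0.357  0.934 -0.001]
 [-0.    -0.001 -1.   ]]invalid input at $[0]: expected keys x, y, z, wx, wy, wz
```

```bash
python3 -m handwheel '[{"x":-0.2,"y":-0.2,"z":-0.13,"wx":-28,"wy":10.7,"wz":0},{"x":-0.2,"y":-0.2,"z":-0.13,"wx":-28,"wy":10.7,"wz":0},{"x":-0.2,"y":-0.2,"z":-0.13,"wx":-28,"wy":10.7,"wz":0},{"x":-0.2,"y":-0.2,"z":-0.13,"wx":-28,"wy":10.7,"wz":0},{"x":-0.2,"y":-0.2,"z":-0.13,"wx":-28,"wy":10.7,"wz":0},{"x":-0.2,"y":-0.2,"z":-0.13,"wx":-28,"wy":10.7,"wz":0},{"x":-0.2,"y":-0.2,"z":-0.13,"wx":-28,"wy":10.7,"wz":0},{"x":-0.2,"y":-0.2,"z":-0.13,"wx":-28,"wy":10.7,"wz":0},{"x":-0.2,"y":-0.2,"z":-0.13,"wx":-28,"wy":10.7,"wz":0},{"x":-0.2,"y":-0.2,"z":-0.13,"wx":-28,"wy":10.7,"wz":0}]'
python3 st.py
```

```text
time: 1.08
position: [0.3483, 0.3483, 0.3534]
tool_rot: [-0.539, -2.898, -0.779]
ft_force: [-1.2, 0.5, -0.8]
grip_width: 1.001
grip_force: 0.0
[-0.753 -0.297  0.191  1.909 -0.402  1.253  0.716] [0.348 0.348 0.353]
[[-0.933  0.359  0.002]
 [ 0.312  0.808  0.501]
 [ 0.178  0.468 -0.866]]
```

```bash
cat > kin.py <<'E'
import numpy as np, json, itertools
from scipy.optimize import least_squares
from scipy.spatial.transform import Rotation as R
def fk(q,p,s):
    # p: h,L1,L2,L3,c7,a(elbow x offs),b(elbow back),yoff
    h,L1,L2,L3,c7,a,b,a6=p
    r=lambda ax,t:R.from_euler(ax,t).as_matrix()
    M=r("z",s[0]*q[0]);P=np.array([0,0,h])
    M=M@r("y",q[1])@r("z",s[1]*q[2]);P=P+M@[a,0,L1]
    M=M@r("y",q[3])@r("z",s[2]*q[4]);P=P+M@[b,0,L2]
    M=M@r("y",q[5]);P=P+M@[a6,0,0];M=M@r("z",s[3]*q[6]+c7);P=P+M@[0,0,L3]
    return P,M
def load(): return [json.loads(l) for l in open("log.jsonl")]
def res(p,s,L):
    o=[]
    for l in L:
        P,M=fk(l["joint_positions"],p,s);T=R.from_rotvec(l["tool_rot"]).as_matrix()
        o+=[*(P-l["position"]),*(.3*(M-T).ravel())]
    o+=[*(1e-3*np.array(p[5:]))]
    return np.array(o)
def fit():
    L=load();best=None
    for s in itertools.product([-1,1],repeat=4):
        for c in(0,np.pi/2,np.pi,-np.pi/2):
            r=least_squares(res,[.3,.4,.4,.25,c,0,0,0],args=(s,L))
            if best is None or r.cost<best[0]: best=(r.cost,r.x,s)
    return best
lo=np.array([-2.86,-.3,-1.38,.06,-1.56,.09,-2.69])+.01;hi=np.array([2.86,2.09,1.24,2.45,4.7,2.05,2.69])-.01
def ik(Pt,Mt,p,s,q0):
    def f(q):
        P,M=fk(q,p,s);return np.r_[10*(P-Pt),(M-Mt).ravel(),.01*(q-q0)]
    r=least_squares(f,np.clip(q0,lo+.01,hi-.01),bounds=(lo,hi));P,M=fk(r.x,p,s)
    return r.x,np.linalg.norm(P-Pt),np.linalg.norm(M-Mt)
if __name__=="__main__":
    np.set_printoptions(precision=4,suppress=True)
    print(fit())
E
python3 kin.py
```

```text
(np.float64(1.250852564918566e-05), array([-0.5079,  1.5326, -1.8138,  5.7859,  1.5708, -0.6365, -4.5931,
       -1.6359]), (-1, -1, -1, -1))
```

```bash
sed -i 's/o+=\[\*(1e-3\*np.array(p\[5:\]))\]/o+=[*(5e-2*np.array(p[5:])),*(3e-3*(np.array(p[:4])-[.3,.4,.4,.25]))]/; s/itertools.product(\[-1,1\],repeat=4)/[(-1,-1,-1,-1)]/; s/(0,np.pi\/2,np.pi,-np.pi\/2)/(np.pi\/2,)/' kin.py; python3 kin.py; python3 - <<'E'
from kin import *
np.set_printoptions(precision=4,suppress=True)
b=fit();print(res(b[1],b[2],load())[:36].round(4))
E
```

```text
(np.float64(0.0003690340469213819), array([ 0.211 ,  0.4489,  0.4794,  0.3704,  1.5708,  0.0055, -0.0543,
       -0.0229]), (-1, -1, -1, -1))
[-0.0253  0.0092  0.0002  0.     -0.     -0.     -0.     -0.      0.
  0.      0.      0.     -0.0013  0.0001 -0.0002 -0.     -0.     -0.
 -0.      0.     -0.      0.     -0.      0.      0.0003 -0.0027 -0.0011
 -0.0003  0.0001  0.0002  0.0004]
```

```bash
sed -i 's/\[a,0,L1\]/[0,a,L1]/; s/\[b,0,L2\]/[0,b,L2]/; s/\[a6,0,0\]/[0,a6,0]/; s/5e-2\*np/5e-3*np/' kin.py; python3 - <<'E'
from kin import *
np.set_printoptions(precision=4,suppress=True)
b=fit();print(b,res(b[1],b[2],load())[:24].round(4))
E
```

```text
(np.float64(1.5708083039417816e-07), array([ 0.2562,  0.4615,  0.5141,  0.3689,  1.5708, -0.0273,  0.0003,
        0.0003]), (-1, -1, -1, -1)) [-0. -0.  0.  0. -0. -0. -0. -0.  0.  0.  0.  0.  0. -0. -0. -0. -0. -0.
 -0.  0. -0.  0. -0.  0.]
```

```bash
cat > plan.py <<'E'
from kin import *
np.set_printoptions(precision=3,suppress=True)
_,p,s=fit();rng=np.random.default_rng(0)
def frame(z,x): z=np.array(z,float);z/=np.linalg.norm(z);x=np.array(x,float);x-=z*(x@z);x/=np.linalg.norm(x);return np.c_[x,np.cross(z,x),z]
def show(n,P,M,k=60):
    out=[]
    for i in range(k):
        q,e1,e2=ik(np.array(P),M,p,s,rng.uniform(lo,hi))
        if e1<.004 and e2<.02:
            m=np.min(np.minimum(q-lo,hi-q));
            el=fk(q,[p[0],p[1],0,0,0,0,0,0],s)[0]
            if el[2]>.15: out.append((m,q,el))
    out.sort(key=lambda t:-t[0]);print(n,len(out))
    for m,q,el in out[:4]: print("  ",round(m,2),q,"elbow",el)
E
python3 - <<'E'
from plan import *
u=np.array([.29,.957,0]);c,sn=np.cos(np.radians(25)),np.sin(np.radians(25));Z=np.array([0,0,1.])
e=u*sn+Z*c; tz=u*c-Z*sn; end=np.array([.522,.337,.167]); g=end-.03*e
for sg in(1,-1):
    show(f"mug x={sg}e",g+.019*tz,frame(tz,sg*e))
for sg in(1,-1):
    show(f"bask -y x={sg}Z",[.45,-.2225-.019,.17],frame([0,-1,0],sg*Z))
    show(f"bask +x x={sg}Z",[.469,-.2225,.17],frame([1,0,0],sg*Z))
E
```

```text
mug x=1e 53
   0.2 [ 0.898  0.477 -1.1    2.242 -1.332  0.63   0.776] elbow [ 0.132 -0.166  0.666]
   0.2 [ 0.878  0.462 -1.076  2.242 -1.348  0.646  0.784] elbow [ 0.131 -0.158  0.669]
   0.18 [-0.882  0.404  0.829  2.242  4.513  1.234  0.846] elbow [0.115 0.14  0.681]
   0.16 [ 0.815  0.423 -1.003  2.242 -1.389  0.687  0.802] elbow [ 0.13  -0.138  0.677]
mug x=-1e 27
   0.2 [ 0.886  0.468 -1.086  2.242 -1.342  0.64  -2.361] elbow [ 0.132 -0.161  0.668]
   0.2 [ 0.951  0.523 -1.165  2.242 -1.281  0.586 -2.392] elbow [ 0.134 -0.188  0.656]
   0.19 [-0.909  0.419  0.86   2.242  4.503  1.25  -2.297] elbow [0.115 0.148 0.678]
   0.15 [ 0.991  0.566 -1.216  2.242 -1.227  0.546 -2.424] elbow [ 0.136 -0.207  0.646]
bask -y x=1Z 28
   0.31 [-0.344  0.592  0.011  2.129  1.261  1.7    1.972] elbow [0.242 0.087 0.639]
   0.31 [-0.453  0.6    0.128  2.129  1.224  1.647  1.986] elbow [0.234 0.114 0.637]
   0.31 [-0.421  0.597  0.094  2.129  1.235  1.662  1.982] elbow [0.237 0.106 0.638]
   0.31 [-0.553  0.614  0.235  2.129  1.189  1.596  2.002] elbow [0.226 0.14  0.633]
bask +x x=1Z 0
bask -y x=-1Z 40
   0.31 [-0.456  0.6    0.131  2.129  1.223  1.645 -1.154] elbow [0.234 0.115 0.637]
   0.31 [-0.33   0.591 -0.004  2.129  1.266  1.707 -1.171] elbow [0.243 0.083 0.639]
   0.31 [-0.41   0.596  0.082  2.129  1.239  1.668 -1.161] elbow [0.237 0.103 0.638]
   0.31 [-0.711  0.652  0.407  2.129  1.126  1.511 -1.109] elbow [0.212 0.183 0.623]
bask +x x=-1Z 0
```

```bash
cat > rel.py <<'E'
from h import *
np.set_printoptions(precision=4,suppress=True)
def frame(z,x): z=np.array(z,float);z/=np.linalg.norm(z);x=np.array(x,float);x-=z*(x@z);x/=np.linalg.norm(x);return np.c_[x,np.cross(z,x),z]
def rel(P,M=None):
    s=ctrl.get_state();T=R.from_rotvec(s["tool_rot"]).as_matrix()
    M=T if M is None else M
    print("xyz",T.T@(np.array(P)-s["position"]),"w",np.degrees(R.from_matrix(T.T@M).as_rotvec()),"q",s["joint_positions"])
u=np.array([.29,.957,0]);c,sn=np.cos(np.radians(25)),np.sin(np.radians(25));Z=np.array([0,0,1.])
e=u*sn+Z*c; tz=u*c-Z*sn; end=np.array([.522,.337,.167]); g=end-.03*e
Mg=frame(tz,e)
E
python3 -c "
from rel import *
rel(g-.18*tz,Mg)"
```

```text
xyz [-0.1949 -0.1653  0.0294] w [-32.4527  23.3035  77.9952] q [-0.7533 -0.2968  0.1913  1.9086 -0.4019  1.2527  0.7156]
```

```bash
python3 -m handwheel '[{"x":-0.06,"y":-0.05,"z":0.01,"wx":-9.7,"wy":7,"wz":23.4},{"x":-0.1,"y":-0.08,"z":0.015,"wx":-16.2,"wy":11.6,"wz":39},{"x":-0.1,"y":-0.08,"z":0.015,"wx":-16.2,"wy":11.6,"wz":39},{"x":-0.1,"y":-0.08,"z":0.015,"wx":-16.2,"wy":11.6,"wz":39},{"x":-0.195,"y":-0.165,"z":0.03,"wx":-32.4,"wy":23.3,"wz":78},{"x":-0.195,"y":-0.165,"z":0.03,"wx":-32.4,"wy":23.3,"wz":78},{"x":-0.195,"y":-0.165,"z":0.03,"wx":-32.4,"wy":23.3,"wz":78},{"x":-0.195,"y":-0.165,"z":0.03,"wx":-32.4,"wy":23.3,"wz":78},{"x":-0.195,"y":-0.165,"z":0.03,"wx":-32.4,"wy":23.3,"wz":78},{"x":-0.195,"y":-0.165,"z":0.03,"wx":-32.4,"wy":23.3,"wz":78}]'
python3 st.py; python3 -c "
from rel import *
rel(g-.18*tz,Mg)"
```

```text
time: 1.92
position: [0.4702, 0.171, 0.2117]
tool_rot: [-1.635, -1.645, -1.104]
ft_force: [-0.1, 0.1, 0.5]
grip_width: 1.006
grip_force: 0.0
[-0.472  0.075  0.774  2.192 -1.128  1.366  0.851] [0.47  0.171 0.212]
[[-0.095  0.983  0.156]
 [ 0.517 -0.085  0.852]
 [ 0.851  0.162 -0.5  ]]
xyz [ 0.0023  0.0016 -0.0039] w [-6.2007  4.4712 13.7414] q [-0.472   0.0752  0.7743  2.1917 -1.128   1.3661  0.8514]
```

```bash
python3 -m handwheel '[{"x":0,"y":0,"z":0,"wx":-3.1,"wy":2.2,"wz":6.8},{"x":0.002,"y":0.002,"z":-0.004,"wx":-6.2,"wy":4.5,"wz":13.7},{"x":0.002,"y":0.002,"z":-0.004,"wx":-6.2,"wy":4.5,"wz":13.7},{"x":0.002,"y":0.002,"z":-0.004,"wx":-6.2,"wy":4.5,"wz":13.7}]'
python3 st.py; python3 -c "
from rel import *
rel(g-.18*tz,Mg)
d=grab('wrist');save(d,'w1.png');print(proj(d,end),proj(d,end-.07*e),proj(d,[.505,.28,.1]))"
```

```text
time: 2.25
position: [0.4703, 0.1692, 0.2175]
tool_rot: [-1.772, -1.33, -1.139]
ft_force: [-0.3, -0.5, -0.6]
grip_width: 1.001
grip_force: 0.0
[-0.455  0.037  0.793  2.281 -1.233  1.334  0.715] [0.47  0.169 0.218]
[[ 0.113  0.959  0.26 ]
 [ 0.405 -0.284  0.869]
 [ 0.907  0.008 -0.421]]
xyz [-0.0016  0.0008  0.0005] w [-0.1621 -0.1277  0.5568] q [-0.4547  0.037   0.7932  2.2809 -1.2326  1.334   0.7148]
[256.9249 150.5412] [256.2901 203.8454] [256.3996 222.8559]
```

View pics/w1.png

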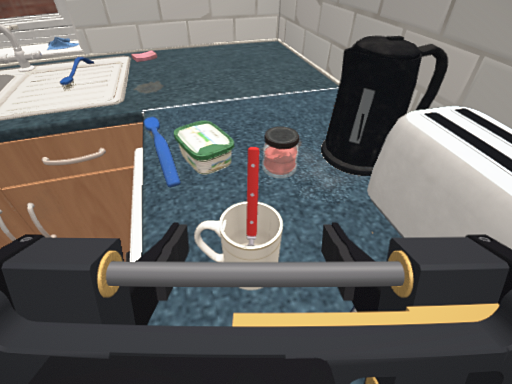

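Wrist view: the handle is centred and nearly vertical, top at (253,149), disappearing at about (251,238). The mug rim is at about (251,222). I'll refine the handle axis from the wrist and fixed views.

```bash
cat > axis.py <<'E'
from rel import *
def redline(d,box):
    im=d["image"].astype(int);m=(im[...,0]>120)&(im[...,1]<75)&(im[...,2]<75)
    B=np.zeros_like(m);x0,y0,x1,y1=box;B[y0:y1,x0:x1]=1;m&=B
    n,l,st,_=cv2.connectedComponentsWithStats(m.astype(np.uint8));k=1+st[1:,4].argmax()
    v,u_=np.nonzero(l==k);P=np.c_[u_,v].astype(float);vx,vy,x,y=cv2.fitLine(P.astype(np.float32),cv2.DIST_L2,0,.01,.01).ravel()
    if vy>0: vx,vy=-vx,-vy
    t=(P-[x,y])@[vx,vy];return np.array([x,y])+np.array([vx,vy])*(t.max()+.5),np.array([x,y])+np.array([vx,vy])*(t.min()-.5),st[k]
if __name__=="__main__":
    V=[]
    for n,b in(("scene",(245,105,275,145)),("side",(215,145,232,180)),("wrist",(235,140,270,245))):
        d=grab(n);t,bt,st=redline(d,b);V.append((d,t,bt));print(n,t,bt,st)
    R3=[ray(d,*t) for d,t,b in V];print("end3",tri(*R3),"end sc+wr",tri(R3[0],R3[2]))
    # axis direction: intersect planes through camera centre and image line
    N=[np.cross(ray(d,*t)[1],ray(d,*b)[1]) for d,t,b in V];N=[n/np.linalg.norm(n) for n in N]
    for w in([0,1,2],[0,2],[0,1],[1,2]):
        dd=np.linalg.svd(np.array([N[i] for i in w]))[2][-1];dd*=np.sign(dd[2]);print(w,dd,np.degrees(np.arccos(dd[2])),np.degrees(np.arctan2(dd[1],dd[0])))
    d=V[2][0];print("rim wrist",onz(d,251,222,.1))
E
python3 axis.py
```

```text
scene [264.4549 114.336 ] [256.8968 142.49  ] [256 115  10  28  92]
side [224.2175 169.4508] [225.3687 175.6263] [224 170   3   6  15]
wrist [251.703  147.4444] [249.554  236.4411] [245 148  13  89 861]
end3 (array([0.5275, 0.3871, 0.1046]), [np.float64(15.9), np.float64(37.6), np.float64(30.4)]) end sc+wr (array([0.5202, 0.3451, 0.1676]), [np.float64(0.8), np.float64(0.8)])
[0, 1, 2] [0.1467 0.5803 0.8011] 36.76694046102053 75.81123949561244
[0, 2] [0.1419 0.4206 0.8961] 26.351899174028304 71.35858159189979
[0, 1] [0.1308 0.6074 0.7836] 38.41117146252438 77.84480674687529
[1, 2] [0.2588 0.8329 0.4891] 60.71910293121971 72.73856533023347
rim wrist [0.5014 0.2838 0.1   ]
```

```bash
cat >> rel.py <<'E'
az,ti=np.radians(71.5),np.radians(26)
u=np.array([np.cos(az),np.sin(az),0]);c,sn=np.cos(ti),np.sin(ti)
e=u*sn+Z*c; tz=u*c-Z*sn; end=np.array([.520,.3435,.167]); g=end-.045*e
Mg=frame(tz,e)
E
python3 -c "
from rel import *
print(g)
rel(g-.06*tz,Mg);rel(g+.019*tz,Mg)"
```

```text
[0.5137 0.3248 0.1266]
xyz [-0.0147 -0.0071  0.1257] w [-1.5425 -1.1447  1.4671] q [-0.4542  0.037   0.7933  2.2769 -1.2326  1.3345  0.715 ]
xyz [-0.0163 -0.005   0.2046] w [-1.5425 -1.1447  1.4671] q [-0.4542  0.037   0.7933  2.2769 -1.2326  1.3345  0.715 ]
```

```bash
python3 -m handwheel '[{"x":-0.005,"y":-0.002,"z":0.03,"wx":-1.5,"wy":-1.1,"wz":1.5},{"x":-0.01,"y":-0.005,"z":0.065,"wx":-1.5,"wy":-1.1,"wz":1.5},{"x":-0.015,"y":-0.007,"z":0.095,"wx":-1.5,"wy":-1.1,"wz":1.5},{"x":-0.015,"y":-0.007,"z":0.12,"wx":-1.5,"wy":-1.1,"wz":1.5},{"x":-0.015,"y":-0.007,"z":0.126,"wx":-1.5,"wy":-1.1,"wz":1.5},{"x":-0.015,"y":-0.007,"z":0.126,"wx":-1.5,"wy":-1.1,"wz":1.5}]'
python3 st.py; python3 -c "
from rel import *
rel(g-.06*tz,Mg);rel(g+.019*tz,Mg)
d=grab('wrist');save(d,'w2.png');print(proj(d,end),proj(d,end-.045*e))"
```

```text
time: 2.95
position: [0.4958, 0.2752, 0.1514]
tool_rot: [-1.816, -1.308, -1.132]
ft_force: [-0.0, 0.2, -0.3]
grip_width: 1.0
grip_force: 0.0
[-0.58   0.171  0.645  2.329 -1.531  1.142  0.81 ] [0.496 0.275 0.151]
[[ 0.141  0.949  0.282]
 [ 0.415 -0.315  0.854]
 [ 0.899 -0.003 -0.438]]
xyz [ 0.0008  0.0013 -0.0017] w [-0.2151 -0.0043 -0.1118] q [-0.5804  0.1707  0.6454  2.3294 -1.5309  1.1419  0.8099]
xyz [0.0008 0.0016 0.0773] w [-0.2151 -0.0043 -0.1118] q [-0.5804  0.1707  0.6454  2.3294 -1.5309  1.1419  0.8099]
[257.8831 152.0819] [257.8163 205.1741]
```

View pics/w2.png

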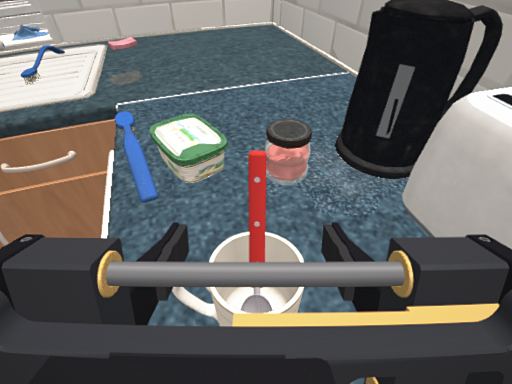

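The handle tip at (257.5,151) matches the prediction of (257.9,152), so the aim is good. Joint 5 is near its limit, so I'll check reachability before the final advance.

```bash
python3 - <<'E'
import rel
from plan import *
q=np.array(load()[-1]["joint_positions"]);print(p, abs(res(p,s,load())).max())
for k in(-.04,-.02,0,.01,.019):
    q,a,b=ik(rel.g+k*rel.tz,rel.Mg,p,s,q);print(k,q,a,b)
E
```

```text
[ 0.252  0.468  0.518  0.373  1.571 -0.029  0.002  0.002] 0.006383448652495738
-0.04 [-0.294  0.17   0.301  2.321 -1.55   1.063  0.825] 1.6761755710845187e-05 0.0006868844849182819
-0.02 [ 0.116  0.188 -0.169  2.313 -1.55   0.966  0.839] 2.087577652378881e-05 0.0009994292655055295
0 [ 0.404  0.238 -0.516  2.302 -1.55   0.868  0.857] 1.1392866997143385e-05 0.0005894464361416203
0.01 [ 0.499  0.272 -0.639  2.297 -1.55   0.819  0.868] 3.512573324063916e-06 0.00018439597413312417
0.019 [ 0.561  0.304 -0.726  2.291 -1.55   0.776  0.879] 2.2282612784898305e-06 0.00011773904758597855
```

```bash
python3 -m handwheel '[{"x":0.001,"y":0.001,"z":0.015,"wx":0,"wy":0,"wz":0},{"x":0.001,"y":0.001,"z":0.03,"wx":0,"wy":0,"wz":0},{"x":0.001,"y":0.001,"z":0.045,"wx":0,"wy":0,"wz":0},{"x":0.001,"y":0.001,"z":0.06,"wx":0,"wy":0,"wz":0},{"x":0.001,"y":0.001,"z":0.076,"wx":0,"wy":0,"wz":0},{"x":0.001,"y":0.001,"z":0.076,"wx":0,"wy":0,"wz":0},{"x":0.001,"y":0.001,"z":0.076,"wx":0,"wy":0,"wz":0},{"x":0.001,"y":0.001,"z":0.076,"wx":0,"wy":0,"wz":0}]'
python3 st.py; python3 -c "
from rel import *
rel(g+.019*tz,Mg)
d=grab('wrist');save(d,'w3.png')"
```

```text
time: 3.67
position: [0.521, 0.3388, 0.1239]
tool_rot: [-1.814, -1.302, -1.143]
ft_force: [-0.7, -0.5, 0.8]
grip_width: 0.998
grip_force: 0.0
[ 0.456  0.319 -0.609  2.25  -1.552  0.805  0.872] [0.521 0.339 0.124]
[[ 0.138  0.948  0.288]
 [ 0.408 -0.32   0.855]
 [ 0.902 -0.001 -0.431]]
xyz [-0.0045 -0.0025  0.0038] w [ 0.1125 -0.4775 -0.0935] q [ 0.4563  0.3189 -0.6089  2.2502 -1.5518  0.805   0.8715]
```

```bash
python3 -m handwheel '[{"x":-0.003,"y":-0.002,"z":0.003,"wx":0,"wy":0,"wz":0},{"x":-0.003,"y":-0.002,"z":0.003,"wx":0,"wy":0,"wz":0}]'; python3 -m handwheel '[{"x":0,"y":0,"z":0,"wx":0,"wy":0,"wz":0},{"x":0,"y":0,"z":0,"wx":0,"wy":0,"wz":0},{"x":0,"y":0,"z":0,"wx":0,"wy":0,"wz":0},{"x":0,"y":0,"z":0,"wx":0,"wy":0,"wz":0},{"x":0,"y":0,"z":0,"wx":0,"wy":0,"wz":0},{"x":0,"y":0,"z":0,"wx":0,"wy":0,"wz":0},{"x":0,"y":0,"z":0,"wx":0,"wy":0,"wz":0},{"x":0,"y":0,"z":0,"wx":0,"wy":0,"wz":0}]' 0 35; python3 st.py
```

```text
time: 3.88
position: [0.5191, 0.337, 0.1145]
tool_rot: [-1.825, -1.303, -1.136]
ft_force: [-0.2, -0.6, 0.5]
grip_width: 1.002
grip_force: 0.0
time: 4.55
position: [0.518, 0.34, 0.116]
tool_rot: [-1.819, -1.304, -1.136]
ft_force: [-0.0, 0.6, -0.3]
grip_width: 0.48
grip_force: 0.0
[ 0.477  0.336 -0.637  2.255 -1.552  0.784  0.885] [0.518 0.34  0.116]
[[ 0.142  0.948  0.286]
 [ 0.413 -0.32   0.853]
 [ 0.899 -0.003 -0.437]]
```

```bash
python3 -m handwheel '[{"x":0,"y":0,"z":0,"wx":0,"wy":0,"wz":0},{"x":0,"y":0,"z":0,"wx":0,"wy":0,"wz":0},{"x":0,"y":0,"z":0,"wx":0,"wy":0,"wz":0},{"x":0,"y":0,"z":0,"wx":0,"wy":0,"wz":0},{"x":0,"y":0,"z":0,"wx":0,"wy":0,"wz":0},{"x":0,"y":0,"z":0,"wx":0,"wy":0,"wz":0},{"x":0,"y":0,"z":0,"wx":0,"wy":0,"wz":0},{"x":0,"y":0,"z":0,"wx":0,"wy":0,"wz":0}]' 0 35
```

```text
time: 5.22
position: [0.5181, 0.3399, 0.116]
tool_rot: [-1.82, -1.304, -1.136]
ft_force: [-0.4, -0.4, 0.5]
grip_width: 0.148
grip_force: 34.9
```

```bash
python3 -m handwheel '[{"x":0.009,"y":0,"z":-0.005,"wx":0,"wy":0,"wz":0},{"x":0.027,"y":0,"z":-0.013,"wx":0,"wy":0,"wz":0},{"x":0.045,"y":0,"z":-0.022,"wx":0,"wy":0,"wz":0},{"x":0.063,"y":0,"z":-0.03,"wx":0,"wy":0,"wz":0},{"x":0.081,"y":0,"z":-0.039,"wx":0,"wy":0,"wz":0},{"x":0.1,"y":0,"z":-0.048,"wx":0,"wy":0,"wz":0},{"x":0.12,"y":0,"z":-0.058,"wx":0,"wy":0,"wz":0},{"x":0.14,"y":0,"z":-0.068,"wx":0,"wy":0,"wz":0},{"x":0.14,"y":0,"z":-0.068,"wx":0,"wy":0,"wz":0}]'; python3 st.py;  python3 -c "
from rel import *
a=grab('wrist');b=grab('side');cv2.imwrite('pics/l1.png',cv2.cvtColor(np.vstack([a['image'][:,:],b['image'][60:260]])[:600],cv2.COLOR_RGB2BGR))"
```

```text
time: 5.97
position: [0.52, 0.3405, 0.2763]
tool_rot: [-1.817, -1.308, -1.143]
ft_force: [1.3, 0.2, 0.6]
grip_width: 0.152
grip_force: 34.9
[ 0.522 -0.017 -0.637  2.163 -1.393  0.983  0.423] [0.52  0.34  0.276]
[[ 0.136  0.948  0.289]
 [ 0.413 -0.319  0.853]
 [ 0.901  0.003 -0.435]]
```

View pics/l1.png

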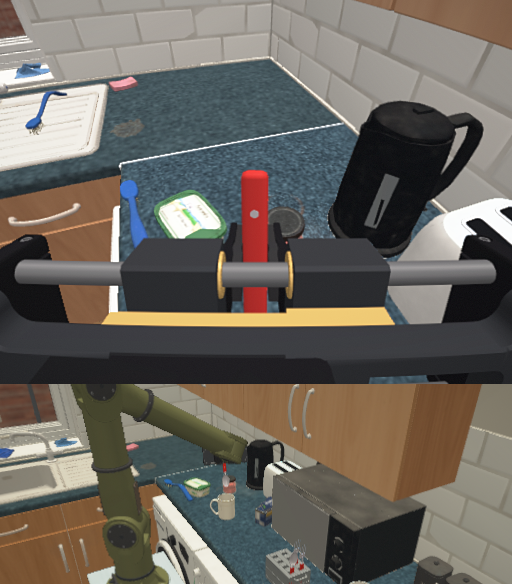

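The spoon is gripped with the handle along tool x (image column 254) and is clear of the mug, which is still standing. The flip is a pitch-over about the closing axis, by way of tool-down.

```bash
cat >> rel.py <<'E'
Mm=frame([0,0,-1],[0,1,0]); Pm=np.array([.48,.06,.40])
Mb=frame([0,-1,0],[0,0,-1]); slot=np.array([.450,-.2225,.1])
E
python3 -c "
from rel import *
rel(Pm,Mm)"; python3 - <<'E'
import rel
from plan import *
q=np.array(load()[-1]["joint_positions"])
q,a,b=ik(rel.Pm,rel.Mm,p,s,q);print(q,a,b)
q,a,b=ik(np.array([.45,-.0,.35]),rel.frame([0,-1,-1],[0,1,-1]),p,s,q);print(q,a,b)
for z in(.25,.15,.13):
  q,a,b=ik(np.array([.45,-.2415,z]),rel.Mb,p,s,q);print(q,a,b)
E
```

```text
xyz [-0.0062  0.0527 -0.3055] w [ 10.3742 -63.4662 -16.6614] q [ 0.522  -0.0132 -0.6366  2.1675 -1.392   0.9798  0.4263]
[ 0.623 -0.085 -0.733  1.539 -0.058  1.666 -0.114] 5.420319567731424e-06 0.000203277549490975
[ 0.339  0.049 -0.928  1.751  0.687  1.815 -0.585] 3.188819431055194e-06 0.000115659569324783
[ 0.248  0.469 -0.612  2.151  1.448  1.957 -1.039] 2.5402926283702317e-06 0.00010166093653497693
[ 0.201  0.708 -0.549  2.122  1.474  1.975 -1.244] 1.0725307061427669e-06 3.080121336641157e-05
[ 0.193  0.757 -0.536  2.111  1.48   1.976 -1.28 ] 2.0621803965739663e-07 5.8023170640249735e-06
```

```bash
python3 -m handwheel '[{"x":0.03,"y":0.005,"z":-0.03,"wx":1,"wy":-6.3,"wz":-1.7},{"x":0.03,"y":0.01,"z":-0.06,"wx":2,"wy":-12.7,"wz":-3.3},{"x":0.03,"y":0.016,"z":-0.09,"wx":3.1,"wy":-19,"wz":-5},{"x":0.025,"y":0.021,"z":-0.12,"wx":4.1,"wy":-25.4,"wz":-6.7},{"x":0.02,"y":0.026,"z":-0.15,"wx":5.2,"wy":-31.7,"wz":-8.3},{"x":0.01,"y":0.032,"z":-0.18,"wx":6.2,"wy":-38,"wz":-10},{"x":0.0,"y":0.037,"z":-0.21,"wx":7.3,"wy":-44.4,"wz":-11.7},{"x":0,"y":0.042,"z":-0.24,"wx":8.3,"wy":-50.8,"wz":-13.3},{"x":-0.006,"y":0.047,"z":-0.27,"wx":9.3,"wy":-57,"wz":-15},{"x":-0.006,"y":0.053,"z":-0.305,"wx":10.4,"wy":-63.5,"wz":-16.7}]'; python3 st.py;  python3 -c "
from rel import *
rel([.45,-.2,.33],Mb);rel(Pm,Mm)"
```

```text
time: 6.9
position: [0.48, 0.0588, 0.3981]
tool_rot: [-2.217, -2.222, 0.011]
ft_force: [-0.2, 0.6, -1.6]
grip_width: 0.149
grip_force: 34.9
[ 0.552 -0.04  -0.696  1.505 -0.024  1.675 -0.143] [0.48  0.059 0.398]
[[-0.002  1.    -0.007]
 [ 1.     0.002 -0.003]
 [-0.003 -0.007 -1.   ]]
xyz [-0.2585 -0.0302  0.0691] w [ -0.2026 -89.8054   0.4142] q [ 0.5518 -0.0404 -0.6956  1.5051 -0.0236  1.6748 -0.1434]
xyz [ 0.0012 -0.     -0.0019] w [-0.3929  0.1942  0.1348] q [ 0.5518 -0.0404 -0.6956  1.5051 -0.0236  1.6748 -0.1434]
```

```bash
python3 -m handwheel '[{"x":-0.02,"y":-0.003,"z":0,"wx":0,"wy":-6.9,"wz":0},{"x":-0.04,"y":-0.005,"z":0,"wx":0,"wy":-13.8,"wz":0},{"x":-0.06,"y":-0.007,"z":0,"wx":0,"wy":-20.7,"wz":0},{"x":-0.08,"y":-0.009,"z":0.005,"wx":0,"wy":-27.6,"wz":0},{"x":-0.1,"y":-0.012,"z":0.01,"wx":0,"wy":-34.5,"wz":0.2},{"x":-0.12,"y":-0.014,"z":0.015,"wx":0,"wy":-41.4,"wz":0.2},{"x":-0.14,"y":-0.016,"z":0.02,"wx":0,"wy":-48.3,"wz":0.3},{"x":-0.16,"y":-0.018,"z":0.025,"wx":0,"wy":-55.2,"wz":0.3},{"x":-0.18,"y":-0.021,"z":0.03,"wx":0,"wy":-62.1,"wz":0.4},{"x":-0.2,"y":-0.023,"z":0.035,"wx":0,"wy":-69,"wz":0.4}]'; python3 st.py;  python3 -c "
from rel import *
rel([.45,-.2,.33],Mb)"
```

```text
time: 7.73
position: [0.4577, -0.1395, 0.363]
tool_rot: [1.472, 1.471, -1.017]
ft_force: [0.1, -0.9, -0.5]
grip_width: 0.149
grip_force: 34.9
[ 0.341  0.155 -0.868  1.91   1.1    1.889 -0.644] [ 0.458 -0.139  0.363]
[[-0.     1.    -0.001]
 [ 0.355 -0.001 -0.935]
 [-0.935 -0.001 -0.355]]
xyz [ 0.0093 -0.0076  0.0683] w [ -0.0722 -20.7713   0.025 ] q [ 0.3411  0.1551 -0.8679  1.91    1.1     1.8888 -0.644 ]
```

```bash
python3 -m handwheel '[{"x":0.003,"y":-0.003,"z":0.02,"wx":0,"wy":-6.9,"wz":0},{"x":0.006,"y":-0.005,"z":0.045,"wx":0,"wy":-13.8,"wz":0},{"x":0.009,"y":-0.008,"z":0.068,"wx":0,"wy":-20.8,"wz":0},{"x":0.009,"y":-0.008,"z":0.068,"wx":0,"wy":-20.8,"wz":0},{"x":0.009,"y":-0.008,"z":0.068,"wx":0,"wy":-20.8,"wz":0},{"x":0.009,"y":-0.008,"z":0.068,"wx":0,"wy":-20.8,"wz":0}]'; python3 st.py;  python3 -c "
from rel import *
ims=[]
for n in('scene','side','wrist'):
    d=grab(n);save(d,n+'3.png')
    if n!='wrist':
        q=proj(d,[.45,-.2,.33]).astype(int);print(n,q)
        x,y=np.clip(q-[50,60],0,None);
        ims.append(cv2.resize(d['image'][y:y+120,x:x+80],(400,600),interpolation=cv2.INTER_CUBIC));print(x,y)
cv2.imwrite('pics/m3.png',cv2.cvtColor(np.hstack(ims),cv2.COLOR_RGB2BGR))"
```

```text
time: 8.23
position: [0.4498, -0.1992, 0.3308]
tool_rot: [1.216, 1.212, -1.209]
ft_force: [0.4, 0.2, -0.0]
grip_width: 0.147
grip_force: 34.9
[ 0.237  0.357 -0.718  2.081  1.383  2.038 -0.883] [ 0.45  -0.199  0.331]
[[-0.     1.    -0.004]
 [ 0.006 -0.004 -1.   ]
 [-1.    -0.    -0.006]]
scene [209 215]
159 155
side [273 173]
223 113
```

View pics/m3.png

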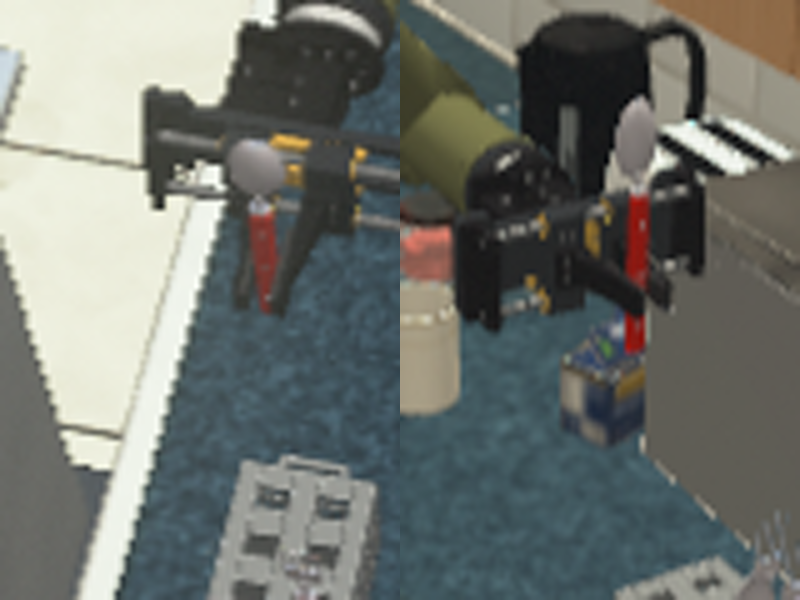

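View pics/wrist3.png

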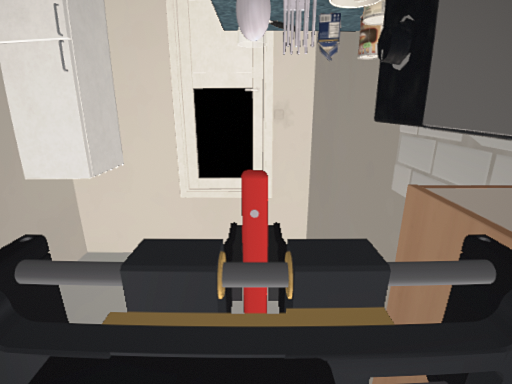

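The spoon is upright with the bowl on top. The handle end is at scene about (212.2,217.4) and side about (270.2,183.4). The wrist view shows the handle centred at column 254.

```bash
cat > hang.py <<'E'
from axis import *
def hang(bs,bd):
    V=[]
    for n,b in(("scene",bs),("side",bd)):
        d=grab(n);t,bt,st=redline(d,b);V.append((d,t,bt));print(n,t,bt,st)
    E_,T_=tri(*[ray(d,*b) for d,t,b in V]),tri(*[ray(d,*t) for d,t,b in V])
    dd=(T_[0]-E_[0]);print("end",E_,"top",T_,"len",np.linalg.norm(dd))
    N=[np.cross(ray(d,*t)[1],ray(d,*b)[1]) for d,t,b in V];a=np.cross(*N);a/=np.linalg.norm(a);a*=np.sign(a[2]);print("axis",a)
    w=grab("wrist");t,b,st=redline(w,(230,150,280,312));N2=np.cross(ray(w,*t)[1],ray(w,*b)[1]);print("wrist",t,b)
    for i in(0,1):
        a=np.cross(N[i],N2);a/=np.linalg.norm(a);a*=np.sign(a[2]);print("axis w",i,a)
        print("end w",tri(ray(V[i][0],*V[i][2]),ray(w,*t)))
E
python3 -c "
from hang import *
hang((200,190,222,222),(262,145,276,188))"
```

```text
scene [211.9693 197.5   ] [213.3138 208.4653] [212 198   2  11  13]
side [269.8411 151.4844] [270.1728 169.5153] [269 152   3  18  49]
end (array([ 0.4538, -0.1751,  0.3314]), [np.float64(2.5), np.float64(2.5)]) top (array([ 0.4531, -0.1749,  0.3974]), [np.float64(4.5), np.float64(4.5)]) len 0.06600170140561361
axis [-0.0135  0.0453  0.9989]
wrist [254.2736 169.4517] [254.9829 261.5848]
axis w 0 [0.0018 0.0012 1.    ]
end w (array([ 0.4472, -0.1481,  0.2765]), [np.float64(2.0), np.float64(2.0)])
axis w 1 [0.0024 0.0714 0.9974]
end w (array([ 0.4605, -0.1464,  0.2952]), [np.float64(22.2), np.float64(22.2)])
```

```bash
sed -i 's/m=(im.*$/m=(im[...,0]>70)\&(im[...,1]<.45*im[...,0])\&(im[...,2]<.45*im[...,0])/; s/v,u_=np.nonzero(l==k)/v,u_=np.nonzero(m)/' axis.py
python3 -c "
from hang import *
hang((206,194,218,222),(264,145,276,188))
s=ctrl.get_state();print('grip',s['position'])"
```

```text
scene [212.2112 197.4958] [212.4845 211.4906] [212 203   2   5   6]
side [270.0119 151.5201] [269.3937 182.5279] [268 152   5  18  71]
end (array([ 0.4496, -0.1664,  0.2826]), [np.float64(5.1), np.float64(5.1)]) top (array([ 0.4538, -0.1747,  0.3971]), [np.float64(4.4), np.float64(4.4)]) len 0.114881768630061
axis [0.0399 0.0638 0.9972]
wrist [254.2416 169.4485] [255.1303 311.568 ]
axis w 0 [0.0036 0.2041 0.979 ]
end w (array([ 0.447 , -0.1598,  0.2783]), [np.float64(1.7), np.float64(1.7)])
axis w 1 [0.002  0.0037 1.    ]
end w (array([ 0.4492, -0.1743,  0.2821]), [np.float64(1.1), np.float64(1.1)])
grip [ 0.4494 -0.1997  0.3321]
```

```bash
python3 -c "
from hang import *
a=grab('scene');b=grab('side');w=grab('wrist')
A=[(212.2,217.4),(211,197.2)];B=[(270.2,183.4),(270.6,152)]
print(tri(ray(a,*A[0]),ray(b,*B[0])),tri(ray(a,*A[1]),ray(b,*B[1])))
n=lambda d,p,q:np.cross(ray(d,*p)[1],ray(d,*q)[1])
N=[n(a,*A),n(b,*B),n(w,(254.2,169.4),(255.1,311.5))]
for i,j in((0,1),(0,2),(1,2)):
  x=np.cross(N[i],N[j]);x/=np.linalg.norm(x);print(x*np.sign(x[2]))
for E in ([.4494,-.1807,.287],): print(proj(a,E),proj(b,E),proj(w,E))
im=a['image'][205:222,207:218].astype(int);print(im[...,0]-im[...,1])
"
```

```text
(array([ 0.4495, -0.1812,  0.2826]), [np.float64(0.7), np.float64(0.7)]) (array([ 0.4521, -0.1772,  0.3982]), [np.float64(2.0), np.float64(2.0)])
[0.0229 0.0507 0.9985]
[0.0044 0.114  0.9935]
[0.0036 0.02   0.9998]
[212.0129 216.342 ] [270.3163 182.3445] [256.2983 178.7419]
[[ -2   0  39  60  64  65  78  10  -1  -1  -2]
 [ -2  -1  27  58  65  66  75  25   1  -3  -2]
 [ -4  -1  25  58  63  63  76  32   3  -1  -2]
 [ -2   0  12  57  30  47  58  14   0  -2  -2]
 [ -2  -1   6  57  56  60  58  10  -1  -2  -2]
 [ -1  -1  -1  54  65  64  32   5   0  -1  -3]
 [ -1  -1  -3  53  63  62  15   0  -2  -1  -4]
 [  0  -2  -7  36  60  55  11  -1  -2  -1 -11]
 [ -1  -1  -6  20  58  30   4  -2  -1  -2 -13]
 [ -1  -3 -12  16  49  13  -1  -2  -2  -4 -16]
 [ -2  -4 -15   2  54  31   3  -4  -3  -8 -17]
 [ -5  -9 -16 -13  51  35   4  -2  -2 -12 -17]
 [-12 -15 -15 -16   8  11  -1  -3  -3 -17 -19]
 [-16 -14 -16 -18 -18 -16 -18 -12 -12 -18 -16]
 [-12 -14 -16 -20 -21 -20 -19 -17 -18 -19 -17]
 [-14 -15 -16 -20 -19 -18 -17 -17 -19 -18 -18]
 [-18 -18 -18 -18 -19 -16 -17 -17 -18 -22 -25]]
```

```bash
python3 -m handwheel '[{"x":0.02,"y":0,"z":0.02,"wx":0,"wy":0,"wz":0},{"x":0.04,"y":0.0005,"z":0.041,"wx":0,"wy":0,"wz":0},{"x":0.07,"y":0.0005,"z":0.041,"wx":0,"wy":0,"wz":0},{"x":0.1,"y":0.0005,"z":0.041,"wx":0,"wy":0,"wz":0},{"x":0.13,"y":0.0005,"z":0.041,"wx":0,"wy":0,"wz":0},{"x":0.15,"y":0.0005,"z":0.041,"wx":0,"wy":0,"wz":0},{"x":0.163,"y":0.0005,"z":0.041,"wx":0,"wy":0,"wz":0},{"x":0.163,"y":0.0005,"z":0.041,"wx":0,"wy":0,"wz":0},{"x":0.163,"y":0.0005,"z":0.041,"wx":0,"wy":0,"wz":0}]'; python3 st.py;  python3 -c "
from hang import *
ims=[]
for n in('scene','side'):
    d=grab(n);save(d,n+'4.png')
    S=proj(d,slot);print(n,S,proj(d,slot+[-.011,-.007,0]),proj(d,slot+[.011,.007,0]))
    x,y=(S-[20,40]).astype(int);print(x,y)
    ims.append(cv2.resize(d['image'][y:y+60,x:x+40],(400,600),interpolation=cv2.INTER_CUBIC))
cv2.imwrite('pics/m4.png',cv2.cvtColor(np.hstack(ims),cv2.COLOR_RGB2BGR))"
```

```text
time: 9.58
position: [0.4499, -0.2401, 0.1679]
tool_rot: [1.216, 1.21, -1.211]
ft_force: [-0.1, 0.7, 0.2]
grip_width: 0.15
grip_force: 34.9
[ 0.203  0.688 -0.583  2.115  1.452  1.998 -1.221] [ 0.45  -0.24   0.168]
[[-0.     1.    -0.005]
 [ 0.004 -0.005 -1.   ]
 [-1.    -0.    -0.004]]
scene [213.0257 254.3313] [209.3015 255.6529] [216.7404 253.0122]
193 214
side [275.609  232.7112] [274.0597 234.6246] [277.1371 230.8242]
255 192
```

View pics/m4.png

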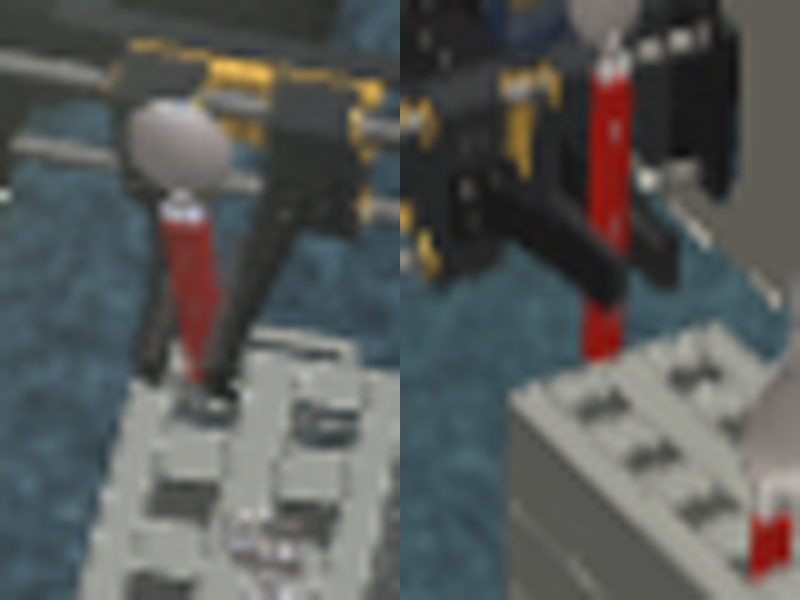

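At 10x, the handle end is at scene (212.6,252.0) and side (275.0,228.0). The slot_d centre is at scene (213.4,254.4) and side (275.2,232.6).

```bash
python3 -c "
from hang import *
a=grab('scene');b=grab('side')
E=tri(ray(a,212.6,252.0),ray(b,275.0,228.0));print('end',E,'slot',tri(ray(a,213.4,254.4),ray(b,275.1,232.6)))
print('top',tri(ray(a,193+18.8,214+21.5),ray(b,255+21.2,192+7.5)))
E=E[0]
F=np.array([E[0],E[1],.1]);print(proj(a,F),proj(b,F))"
```

```text
end (array([ 0.449 , -0.2216,  0.1195]), [np.float64(1.5), np.float64(1.5)]) slot (array([ 0.4502, -0.2208,  0.0985]), [np.float64(1.2), np.float64(1.2)])
top (array([ 0.4531, -0.2177,  0.2352]), [np.float64(1.7), np.float64(1.7)])
[212.7882 254.0228] [275.2297 232.662 ]
```

```bash
python3 -m handwheel '[{"x":0.005,"y":0.001,"z":0,"wx":0,"wy":0,"wz":0},{"x":0.01,"y":0.001,"z":0,"wx":0,"wy":0,"wz":0},{"x":0.015,"y":0.001,"z":0,"wx":0,"wy":0,"wz":0},{"x":0.02,"y":0.001,"z":0,"wx":0,"wy":0,"wz":0},{"x":0.025,"y":0.001,"z":0,"wx":0,"wy":0,"wz":0},{"x":0.03,"y":0.001,"z":0,"wx":0,"wy":0,"wz":0},{"x":0.03,"y":0.001,"z":0,"wx":0,"wy":0,"wz":0}]'; python3 st.py
```

```text
time: 10.37
position: [0.4507, -0.2408, 0.139]
tool_rot: [1.216, 1.205, -1.212]
ft_force: [0.2, -4.1, 0.8]
grip_width: 0.151
grip_force: 34.9
[ 0.188  0.758 -0.559  2.099  1.461  2.    -1.277] [ 0.451 -0.241  0.139]
[[ 0.002  1.    -0.007]
 [ 0.001 -0.007 -1.   ]
 [-1.     0.002 -0.001]]
```

The lid is entered with only a light side contact of 4 N in -y. I'll ease 1.5 mm that way and go deeper.

```bash
python3 -m handwheel '[{"x":0,"y":0,"z":0.002,"wx":0,"wy":0,"wz":0},{"x":0.005,"y":0,"z":0.002,"wx":0,"wy":0,"wz":0},{"x":0.01,"y":0,"z":0.002,"wx":0,"wy":0,"wz":0},{"x":0.015,"y":0,"z":0.002,"wx":0,"wy":0,"wz":0},{"x":0.015,"y":0,"z":0.002,"wx":0,"wy":0,"wz":0}]'; python3 st.py;  python3 -c "
from hang import *
ims=[]
for n in('scene','side'):
    d=grab(n);S=proj(d,slot);x,y=(S-[20,40]).astype(int)
    ims.append(cv2.resize(d['image'][y:y+60,x:x+40],(400,600),interpolation=cv2.INTER_CUBIC))
cv2.imwrite('pics/m5.png',cv2.cvtColor(np.hstack(ims),cv2.COLOR_RGB2BGR))"
```

```text
time: 10.78
position: [0.4507, -0.2419, 0.1216]
tool_rot: [1.216, 1.211, -1.21]
ft_force: [-0.6, -0.5, 0.5]
grip_width: 0.152
grip_force: 34.9
[ 0.184  0.794 -0.548  2.092  1.468  1.994 -1.302] [ 0.451 -0.242  0.122]
[[-0.001  1.    -0.005]
 [ 0.005 -0.005 -1.   ]
 [-1.    -0.001 -0.005]]
```

View pics/m5.png

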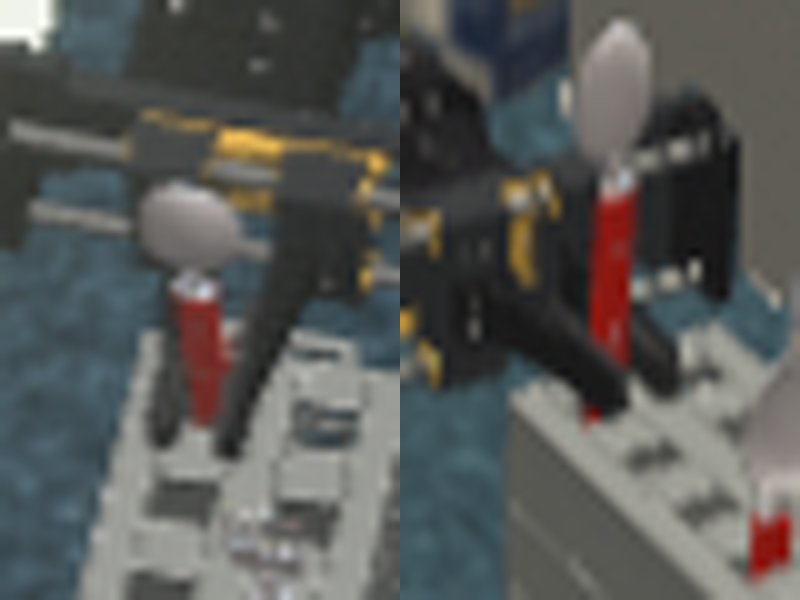

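The handle is in slot_d, with scene and side views agreeing and the force near zero. I'll open just a little so the fingers still flank it as it drops.

```bash
python3 -m handwheel '[{"x":0,"y":0,"z":0,"wx":0,"wy":0,"wz":0},{"x":0,"y":0,"z":0,"wx":0,"wy":0,"wz":0},{"x":0,"y":0,"z":0,"wx":0,"wy":0,"wz":0},{"x":0,"y":0,"z":0,"wx":0,"wy":0,"wz":0},{"x":0,"y":0,"z":0,"wx":0,"wy":0,"wz":0},{"x":0,"y":0,"z":0,"wx":0,"wy":0,"wz":0}]' 0.04; python3 -c "
from hang import *
ims=[]
for n in('scene','side'):
    d=grab(n);S=proj(d,slot);x,y=(S-[20,40]).astype(int)
    ims.append(cv2.resize(d['image'][y:y+60,x:x+40],(400,600),interpolation=cv2.INTER_CUBIC))
cv2.imwrite('pics/m6.png',cv2.cvtColor(np.hstack(ims),cv2.COLOR_RGB2BGR))"
```

```text
time: 11.38
position: [0.451, -0.242, 0.1234]
tool_rot: [1.217, 1.209, -1.21]
ft_force: [-0.1, -0.2, 0.6]
grip_width: 0.442
grip_force: 0.0
```

View pics/m6.png

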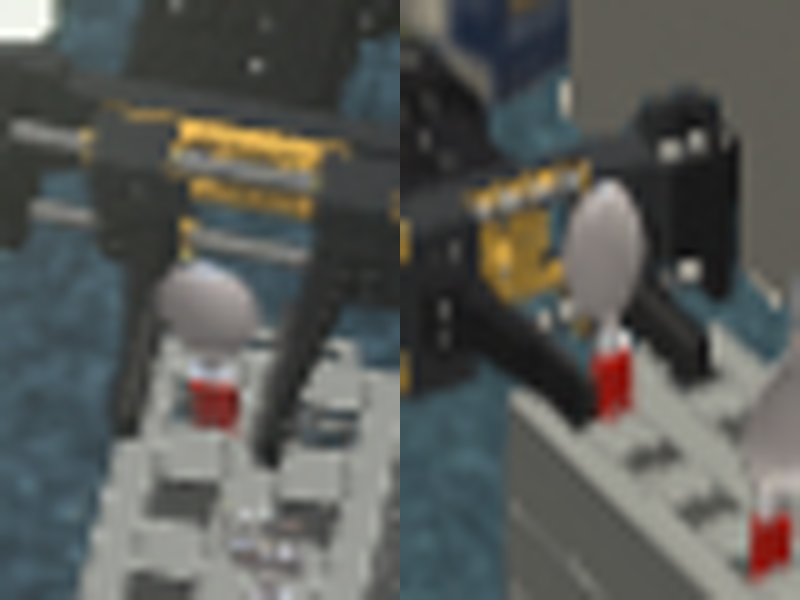

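The spoon has dropped to the bottom at the same level as its neighbours, bowl up. Now I'll back off straight, then go up.

```bash
python3 -m handwheel '[{"x":0,"y":0,"z":0,"wx":0,"wy":0,"wz":0},{"x":0,"y":0,"z":0,"wx":0,"wy":0,"wz":0},{"x":0,"y":0,"z":0,"wx":0,"wy":0,"wz":0},{"x":0,"y":0,"z":-0.015,"wx":0,"wy":0,"wz":0},{"x":0,"y":0,"z":-0.03,"wx":0,"wy":0,"wz":0},{"x":0,"y":0,"z":-0.045,"wx":0,"wy":0,"wz":0},{"x":0,"y":0,"z":-0.06,"wx":0,"wy":0,"wz":0},{"x":-0.015,"y":0,"z":-0.07,"wx":0,"wy":0,"wz":0},{"x":-0.04,"y":0,"z":-0.07,"wx":0,"wy":0,"wz":0},{"x":-0.07,"y":0,"z":-0.07,"wx":0,"wy":0,"wz":0}]' 0.06; python3 -m handwheel '[{"x":-0.03,"y":0,"z":0,"wx":0,"wy":0,"wz":0},{"x":-0.06,"y":0,"z":0,"wx":0,"wy":0,"wz":0},{"x":-0.09,"y":0,"z":0,"wx":0,"wy":0,"wz":0},{"x":-0.12,"y":0,"z":0,"wx":0,"wy":0,"wz":0},{"x":-0.12,"y":0,"z":0,"wx":0,"wy":0,"wz":0},{"x":-0.12,"y":0,"z":0,"wx":0,"wy":0,"wz":0}]'; python3 -c "
from hang import *
ims=[]
for n in('scene','side'):
    d=grab(n);S=proj(d,slot)
    x,y=(S-[30,35]).astype(int);c=[cv2.resize(d['image'][y:y+60,x:x+80],(400,300),interpolation=cv2.INTER_CUBIC)]
    x,y=(proj(d,[.505,.28,.1])-[40,30]).astype(int);c.append(cv2.resize(d['image'][y:y+60,x:x+80],(400,300),interpolation=cv2.INTER_CUBIC))
    ims.append(np.vstack(c))
cv2.imwrite('pics/m7.png',cv2.cvtColor(np.hstack(ims),cv2.COLOR_RGB2BGR))"
```

```text
time: 12.32
position: [0.4512, -0.1715, 0.1929]
tool_rot: [1.214, 1.213, -1.211]
ft_force: [1.6, -0.2, 0.9]
grip_width: 0.69
grip_force: 0.0
time: 12.82
position: [0.451, -0.1726, 0.315]
tool_rot: [1.219, 1.206, -1.206]
ft_force: [-0.8, -0.6, -0.6]
grip_width: 0.691
grip_force: 0.0
```

View pics/m7.png

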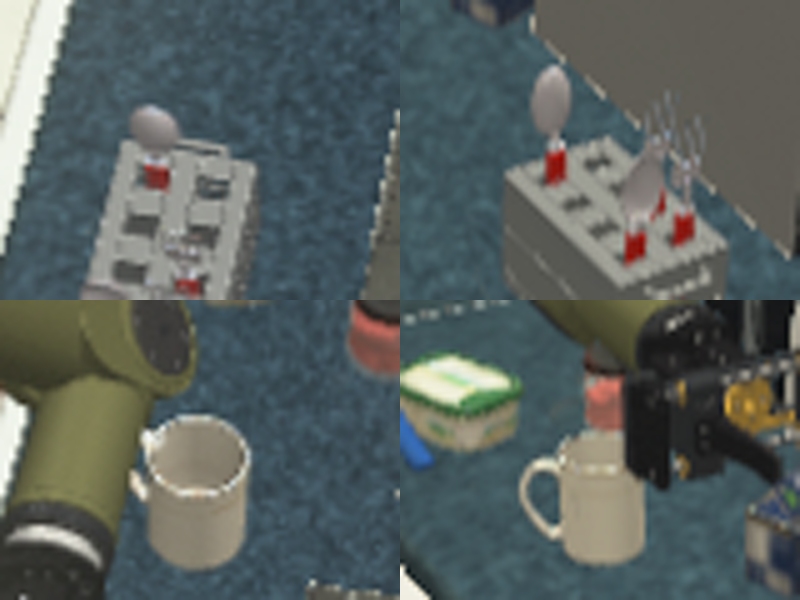

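The spoon stands upright in the back-left front-row slot, bowl up and seated like the others. The mug and basket are in place and the arm is clear.

```bash
python3 -c "
from bench import ctrl
print(ctrl.close_job())"
```

```text
the job is handed in; nothing more can be done
None
```

The spoon stands handle down and bowl up in slot_d, apparently right down to the bottom; the mug and basket look unmoved, the arm is clear, and I handed the job in at about 13 s, with no verdict returned.

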